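# Cover the clean parts, then unlatch and raise the hitch tongue

## Robot

A 6-joint arm with a two-finger parallel gripper is mounted at the origin on the work surface. World frame = base frame: x ahead of the robot, y to its left, z up, the work surface at z = 0. Lengths are in m, angles in rad, forces in N, time in s.
With the tool pointing down it reaches from about 0.35 to 0.725 m from the base axis. Payload 4.3 kg.
Tool frame: the origin (TCP) lies at the very end of the fingers, on their centre line; the grasp point (between the pads) lies 19 mm behind it; z points along the fingers, y is the line along which they close (so a half turn about z gives the same grasp; the last joint's range is limited). The gripper opens to 85 mm and grips with 20 to 120 N. Pads are 22 mm wide; open, the fingers measure 114 mm over their backs; the gripper's body (76 mm by 85 mm) begins 54 mm behind the grasp point. The pads swing forward as they close: fully open they stand 13 mm farther back than shut.
Start: joints at [1.083, 0.377, 0.081, 1.274, 0, 1.46], TCP at [0.212, 0.534, 0.195] pointing down, gripper open.
Joint ranges: [-2.72, 2.72], [-0.84, 1.66], [-1.02, 1.22], [-1.77, 2.12], [-1.37, 1.28], [-3.14, 3.14]. Speed limits (rad/s): [2.57, 2.57, 3.14, 3.14, 3.14, 3.14].

## Interface

Orientations are given as a 3x3 rotation matrix whose columns are the frame's x, y, z axes.
In Python, from cell import sense, cams, arm gives the robot as it stands.
- The arm moves only by the shell command python3 -m crank 'ROWS' [FORCE]. ROWS is text: rows parted by semicolons, each of 5 numbers parted by spaces: the finger opening in mm, from 0 to 85.4, then the shift along the tool's x, y, z in mm, then the turn about the tool's z in degrees. In form: jaw tx ty tz spin; .... A call has exactly 8 rows; each row is the pose to reach, as a shift and turn from the pose commanded when the call began, along the tool's axes at that moment; what a row does not reach only later rows make up. A row lasts 1/12 s, in which the tool goes at most 41.7 mm and 7.16 degrees, less where a joint would pass 70% of its speed; a pose out of reach is approached as far as the arm can. A call with a gripper value outside its range is refused whole. The fingers move at their own pace and stop on an object; FORCE is the grip in N (left out, the last holds). Time passes only in rows, so rows that repeat a pose let the fingers close, or fill a call up. It gives the time, the measured TCP pose, the force, the opening and the grip force at its end, in the units of the state.
- sense(): the state, without advancing time (a new reading comes with each control period).
- cams.snapshot(name): name is "scene" or "side" or "wrist"; returns the picture (420x560x3 uint8, red, green, blue); there is no depth.
- cams.camera_params(name): a dict with "fx", "fy", "cx", "cy" (pixels), "origin" and "attitude" of the camera in the world. Camera axes: x right, y down, z forward; pixel columns grow to the right and rows downward; lengths in m; the calibration is good to about 2 mm. A picture is of the moment at which its call begins: read the wrist's pose just before it. camera_params takes no time and is no camera call; for the wrist camera it gives the pose at the moment of the call.
- arm.job_done(): hands the job in; it is judged then, once.
The state is a dict: "clock": time; "joints": joint angles; "dq": joint speeds; "tau": joint torques, N m; "position": TCP position; "orientation": TCP orientation; "wrist_force": force on the tool from outside, world axes, zero at the start; "moment": the same for the moment, N m; "opening": opening from 0.0 (shut) to 1.0 (fully open); "gripper_force": force on a finger pad.
Only numpy, scipy, OpenCV 4.12 (cv2) and the standard library are available. Lean on these libraries where they do the work, as an engineer would, in place of code of your own. Each camera call takes 0.05 s, during which the arm holds its last target. There are 200 camera calls.

## Task

First slide the flat cover fully shut over the open compartment of bearing rings, so that no dirt falls in. Then pull the hitch's side latch outwards against its spring and, with the latch pulled, lift the tongue until its coupler is about 10 cm higher than it sat on the ball. Finish while still holding the tongue raised in the gripper; leave the cover shut and the loose parts round about undisturbed.

Things in the scene. Friction and masses are not known exactly. Their poses are not given: they have to be found in the camera images.
- hitch_stand: Fixed hitch stand: dark steel base plate 360 x 110 x 12 mm carrying an upright hitch ball (50 mm across, centre 64 mm above the work surface). Origin: on the work surface on the ball's vertical axis. Its +x runs from the ball along the tongue to the hinge bracket (away from the robot, give or take 15 degrees), +y is the side on which the latch sticks out, z up.
- coupler: Aluminium coupler cup (68 mm across, its top 104 mm above the work surface when seated) with its 46 mm square tongue stub, 0.8 to 1.3 kg in all, seated over the ball. The tongue is hinged in the bracket 240 mm from the ball along the stand's +x, the hinge axis lying along the stand's y, 70 mm above the work surface. Origin: when seated it coincides with the stand's origin, with the same axes. It carries the latch.
- tongue (a joint): Tongue angle, rad: 0 seated on the ball, growing as the coupler end is lifted (0.43 rad raises the coupler by 100 mm), stop at 0.7. About half its weight is felt at the coupler. It falls back by its own weight when let go. While the latch is not pulled it cannot rise.
- coupler_top (a point): Point at the top centre of the coupler cup, on the ball's axis when seated, 104 mm above the work surface.
- latch (a joint): Side latch travel, m: 0 home under the ball, growing as it is pulled outwards along the stand's +y, stop at 0.022. It must be out by at least 0.016 for the tongue to rise. The spring pulls it home with 6 N at 0, 13 N at the stop.
- latch_grip (a point): Grip point of the latch: centre of the upper part of its upright dark steel grip plate, 12 mm thick (along the stand's y), 40 mm long (along the stand's x). The plate reaches from 35 to 135 mm above the work surface, this point is at 115 mm; it stands 80 mm off the ball's axis on the stand's +y side, with 40 mm free between plate and coupler for a finger. The plate moves with the tongue: pulled out and lifted by it, the tongue comes up and the plate tilts with it.
- parts_box: Fixed grey box 300 x 130 mm, 71 mm high with its cover rails. Its front part, towards the robot, is an open compartment (160 mm long) with bearing rings in it; the rear part is a closed deck on which the cover rests when open. Origin: on the work surface under the compartment's centre. +x runs from compartment to deck (away from the robot, give or take 15 degrees), z up.
- cover (a joint): Cover position, m: 0 fully shut over the compartment (hard stop there), growing as it slides open along the box's +x, at most 0.125. It slides stiffly (about 2 N) and stays where left.
- cover_grip (a point): Grip point of the cover's upright rib. The aluminium cover is a flat plate 160 x 116 x 5 mm, top 66 mm above the work surface; the rib stands near its front edge, 14 mm thick along the box's x, 50 mm long along the box's y, top 108 mm above the work surface; this point is at its centre, 96 mm above the work surface and 55 mm in front of the compartment's centre when shut.
- bushing: Loose brass bushing, tube 44 mm across, 60 mm tall, standing in front of the robot between box and hitch; leave alone. Origin: centre of its underside.
- flange: Loose turned steel flange, 64 mm across, 40 mm tall, beside the parts box on its -y side; leave alone. Origin: centre of its underside.
- jar: Loose white plastic jar with black cap, 50 mm across, 80 mm tall, beside the hitch, on the side away from the latch; leave alone. Origin: centre of its underside.

How it is judged:
By the outcome, as a careful person would: the job done as asked, in the order asked, and still so for the second after the job is handed in, while the arm keeps its last pose, push and grip.
It also fails if it takes over 48 s, if anything falls off the work surface, if the arm or the gripper's body presses on something with over 40 N, if the wrist force passes 120 N, or if a joint passes its speed limit or range.

## Working session

There is one attempt and no reset: what is moved stays moved. The work goes in short steps, Python scripts to look and compute and a shell command to move; the robot and the scene stay as the last step left them, time stands still between calls to the robot, and variables do not carry over. Pictures are saved under pics/ and viewed, at most 10 in all, crops included, and the job is handed in when it is done.

```bash
ls; mkdir -p pics
python3 - <<'E'
from cell import sense,cams,arm
import cv2,numpy as np
s=sense();print(s['clock'],s['position'],s['orientation'],s['opening'])
a=[cams.snapshot(n) for n in("scene","side")]
for n,i in zip(("scene","side"),a):
    cv2.imwrite(f'pics/{n}0.png',i[:,:,::-1]);p=cams.camera_params(n);print(n,p)
E
```

```text
pics
0.0 [0.2117583  0.53380621 0.19388526] [[-9.29463881e-01  3.68911902e-01 -9.49469903e-04]
 [ 3.68913051e-01  9.29462239e-01 -1.76273271e-03]
 [ 2.32203344e-04 -1.98866822e-03 -9.99997996e-01]] 0.9997416925400886
scene {'fx': 414.90216550534734, 'fy': 414.90216550534734, 'cx': 274.69897021826904, 'cy': 204.42846837139072, 'origin': array([1.18036176, 0.19103566, 0.74654963]), 'attitude': array([[-0.37263712,  0.65895564, -0.65339042],
       [ 0.92793839,  0.25816342, -0.26885311],
       [-0.00848077, -0.7064907 , -0.70767151]])}
side {'fx': 447.42425053965627, 'fy': 447.42425053965627, 'cx': 277.15851099150524, 'cy': 202.1179339617541, 'origin': array([0.3422906 , 0.62381112, 0.91285918]), 'attitude': array([[-0.94515898, -0.25806236,  0.20019572],
       [-0.32610724,  0.71162207, -0.62229261],
       [ 0.01812661, -0.65345072, -0.75675199]])}
```

View pics/scene0.png

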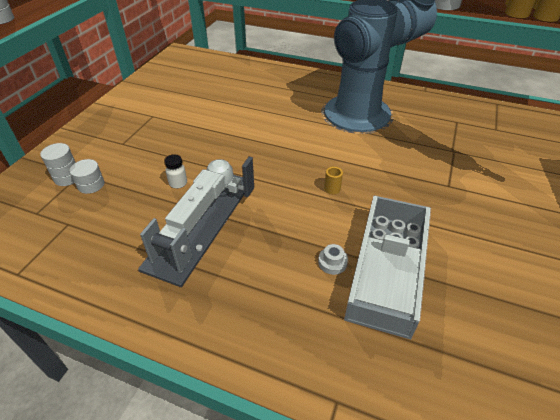

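View pics/side0.png

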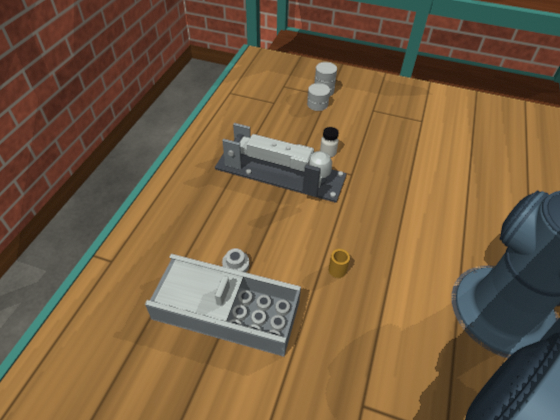

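Scene view: the box is on the right (rib at about 395,243) and the hitch on the left (plate at 248,177, cup at 220,172). Side view: rib at about (222,288), plate at (313,178), cup at (320,163). Next, enlarged crops.

Run:
```python
import cv2,numpy as np
a=cv2.imread('pics/scene0.png');b=cv2.imread('pics/side0.png')
def c(i,x,y,w=100,h=75):return cv2.resize(i[y:y+h,x:x+w],(400,300),interpolation=cv2.INTER_CUBIC)
m=np.vstack([np.hstack([c(a,345,192),c(a,180,140)]),np.hstack([c(b,200,260),c(b,260,135)])])
cv2.imwrite('pics/mos.png',m)
```

```text
(no output)
```

View pics/mos.png

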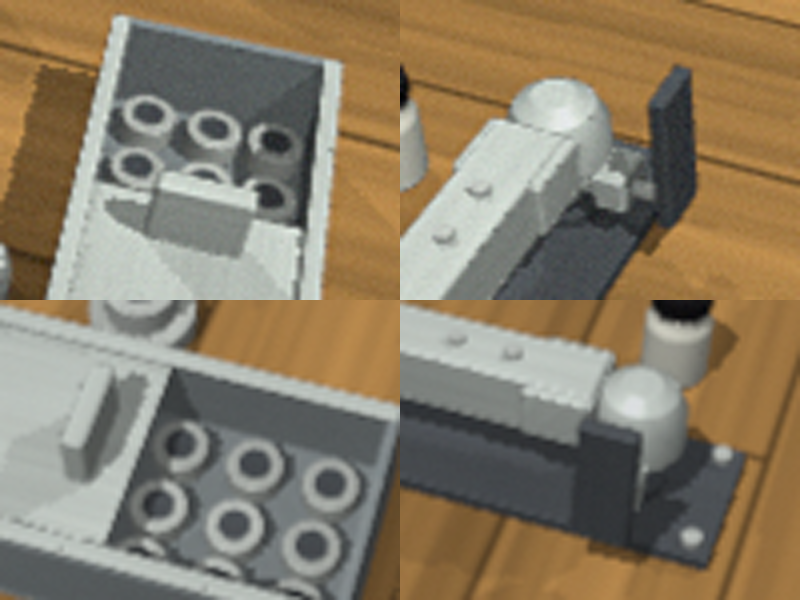

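```bash
cat > h.py <<'E'
from cell import sense,cams,arm
import numpy as np
def ray(n,u,v,z,p=None):
    p=p or cams.camera_params(n);d=p['attitude']@[(u-p['cx'])/p['fx'],(v-p['cy'])/p['fy'],1]
    o=p['origin'];return (o+d*(z-o[2])/d[2])[:2]
E
python3 - <<'E'
from h import *
np.set_printoptions(precision=4,suppress=True)
for t,n,u,v,z in [("rib","scene",397,239.5,.108),("rib","side",222,286.7,.108),
("ribL","scene",385,236.2,.108),("ribR","scene",408.5,242.2,.108),("ribR","side",226.2,277.2,.108),("ribL","side",217.8,296.1,.108),
("boxfr","scene",373.7,196.2,.071),("boxfl","scene",430,207.5,.071),("boxfr","side",299.5,286.2,.071),
("boxbr","scene",349,317,.071),("boxbl","scene",415,331,.071),
("plate","scene",247.5,161.5,.135),("plate","side",312.7,167,.135),
("cup","scene",220,163,.104),("cup","side",320,154.5,.104),
("basefr","side",345.7,173.7,.012),("basefl","side",337,201.7,.012),("basebr","scene",142,268,.012),("basebl","scene",183,278,.012),
("bush","scene",334,191,0),("flange","scene",333,268,0),("jar","scene",177,186,0)]:
    print(t,n,ray(n,u,v,z))
E
```

```text
rib scene [0.5935 0.213 ]
rib side [0.5866 0.2156]
ribL scene [0.5937 0.189 ]
ribR scene [0.5922 0.2355]
ribR side [0.5875 0.1922]
ribL side [0.586  0.2381]
boxfr scene [0.4468 0.14  ]
boxfl scene [0.437  0.2669]
boxfr side [0.4424 0.1401]
boxbr scene [0.7744 0.1666]
boxbl scene [0.7584 0.2813]
plate scene [ 0.5079 -0.1527]
plate side [ 0.5029 -0.1541]
cup scene [ 0.5034 -0.2302]
cup side [ 0.5041 -0.2367]
basefr side [ 0.4331 -0.2833]
basefl side [ 0.4308 -0.1729]
basebr scene [ 0.789  -0.2842]
basebl scene [ 0.7789 -0.1874]
bush scene [0.3881 0.0337]
flange scene [0.6278 0.1007]
jar scene [ 0.5217 -0.3612]
```

```bash
python3 -m crank '85 -30 -10 0 5;85 -68 -23 0 12;85 -106 -36 0 19;85 -144 -48 0 26;85 -182 -61 0 33;85 -220 -74 0 40;85 -258 -87 0 47;85 -296 -99 0 54' 40
cat >> h.py <<'E'
def go(x,y,z,ang):
    "shift in mm along the tool axes & spin to TCP x,y,z with tool y at ang deg"
    s=sense();R=np.array(s['orientation']);d=R.T@(np.array([x,y,z])-s['position'])*1000
    c=np.degrees(np.arctan2(R[1,1],R[0,1]));sp=(c-ang+90)%180-90
    print('t',s['clock'],'pos',np.round(s['position'],4),'yang',round(c,1),'| d',np.round(d,1),'spin',round(sp,1),'F',np.round(s['wrist_force'],1),'op',round(s['opening']*85.4,1),'gf',s['gripper_force'],'q',np.round(s['joints'],2), 'z',np.round(R[:,2],3))
E
python3 -c "
from h import *
go(.590,.2145,.14,3)"
```

```text
clock: 0.77
position: [0.4515, 0.3315, 0.1944]
orientation: [[-0.242, 0.97, -0.001], [0.97, 0.242, -0.0], [-0.0, -0.001, -1.0]]
wrist_force: [0.0, 1.2, 0.4]
opening: 0.997
gripper_force: 0.0
t 0.7667 pos [0.4515 0.3315 0.1944] yang 14.0 | d [-147.   106.1   54.4] spin 11.0 F [0.  1.2 0.4] op 85.2 gf 0.0 q [0.52 0.35 0.04 1.26 0.   1.85] z [-0.001 -0.    -1.   ]
```

```bash
python3 -m crank '85 -26 18 5 3;85 -52 37 10 6;85 -78 56 20 9;85 -104 75 30 11;85 -130 94 40 11;85 -147 106 50 11;85 -147 106 54 11;85 -147 106 54 11' | head -2
python3 - <<'E'
from h import *
import cv2
p=cams.camera_params('wrist');i=cams.snapshot('wrist');cv2.imwrite('pics/w1.png',i[:,:,::-1]);np.save('p1.npy',p,allow_pickle=True)
go(.590,.2145,.08,3)
a=p['attitude'];q=a.T@(np.array([.59,.2145,.108])-p['origin']);print(p['fx']*q[0]/q[2]+p['cx'],p['fy']*q[1]/q[2]+p['cy'])
E
```

```text
clock: 1.43
position: [0.5891, 0.2159, 0.1385]
t 1.4833 pos [0.5888 0.2169 0.1396] yang 3.3 | d [-2.4  1.2 59.6] spin 0.3 F [-0.6  0.7 -0.1] op 85.0 gf 0.0 q [0.25 0.51 0.14 1.21 0.   1.76] z [-0.003 -0.    -1.   ]
276.5760077538858 224.49452844317705
```

View pics/w1.png

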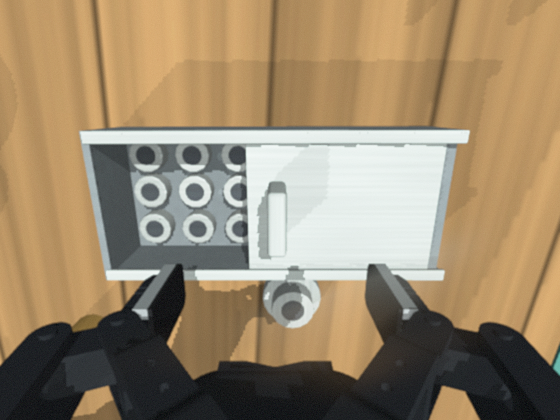

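The rib's top sits at (277,223), where predicted, and the box edges are level in the image, so the gripper is aligned. Descending to grip.

```bash
python3 -m crank '85 -1 1 15 0;85 -2 1 35 0;85 -2 1 55 0;85 -2 1 60 0;20 -2 1 60 0;0 -2 1 60 0;0 -2 1 60 0;0 -2 1 60 0' 40|head -2;python3 -m crank '0 0 0 0 0;0 0 0 0 0;0 0 -2 0 0;0 0 -8 0 0;0 0 -16 0 0;0 0 -26 0 0;0 0 -38 0 0;0 0 -50 0 0' 40;python3 -c "
from h import *
go(.475,.209,.08,3)"
```

```text
clock: 2.15
position: [0.592, 0.2158, 0.0826]
clock: 2.82
position: [0.5397, 0.2121, 0.0807]
orientation: [[-0.058, 0.998, -0.001], [0.998, 0.058, -0.0], [0.0, -0.001, -1.0]]
wrist_force: [-1.0, 0.1, 0.5]
opening: -0.0
gripper_force: 0.0
t 2.8167 pos [0.5397 0.2121 0.0807] yang 3.4 | d [  0.7 -64.7   0.7] spin 0.4 F [-1.   0.1  0.5] op -0.0 gf 0.0 q [ 0.27  0.44 -0.12  1.01  0.    1.78] z [-0.001 -0.    -1.   ]
```

The gripper shut on nothing; I need a look.

Run:
```python
from h import *
import cv2
W=cams.snapshot('wrist')[:,:,::-1];S=cams.snapshot('scene')[:,:,::-1];D=cams.snapshot('side')[:,:,::-1]
f=lambda i,x,y:cv2.resize(i[y:y+150,x:x+200],(400,300))
cv2.imwrite('pics/m2.png',np.vstack([np.hstack([cv2.resize(W,(400,300)),f(S,300,150)]),np.hstack([f(D,150,210),np.zeros((300,400,3),np.uint8)])]))
```

```text
(no output)
```

View pics/m2.png

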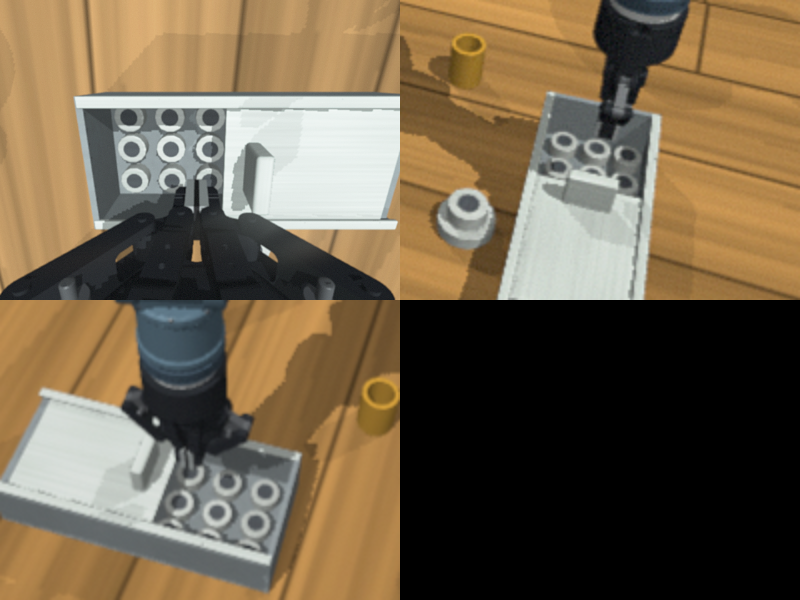

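Run:
```python
from h import *
for n in('scene','wrist','side'):
    p=cams.camera_params(n)
    q=p['attitude'].T@(sense()['position']-p['origin']);print(n,p['fx']*q[0]/q[2]+p['cx'],p['fy']*q[1]/q[2]+p['cy'],p['origin'])
p1=np.load('p1.npy',allow_pickle=True).item()
for z in(.088,.098,.108,.118):print(z,ray('scene',396,237.5,z),ray('side',222,286.7,z),ray('wrist',368,259,z),ray('wrist',277,223,z,p1))
go(.59,.2145,.12,3)
```

```text
scene 398.61511083635304 229.59220276420606 [1.18036176 0.19103566 0.74654963]
wrist 275.29013071019654 239.44190325518926 [0.53525385 0.28840609 0.26011294]
side 244.53226958685292 298.73104591292565 [0.3422906  0.62381112 0.91285918]
0.088 [0.57049017 0.21081237] [0.59271632 0.2054882 ] [0.59654352 0.20574852] [0.59069933 0.20835335]
0.098 [0.579751   0.21051206] [0.58968034 0.21055965] [0.5929825  0.21055104] [0.59046791 0.2120027 ]
0.108 [0.58901183 0.21021176] [0.58664436 0.2156311 ] [0.58942149 0.21535356] [0.59023648 0.21565204]
0.118 [0.59827266 0.20991145] [0.58360838 0.22070254] [0.58586047 0.22015608] [0.59000506 0.21930138]
t 2.9667 pos [0.5397 0.2122 0.0809] yang 3.4 | d [ -0.7  50.3 -39.2] spin 0.4 F [-0.2 -0.4  0.4] op -0.3 gf 0.0 q [ 0.27  0.44 -0.12  1.01  0.    1.78] z [-0.001 -0.    -1.   ]
```

Run:
```python
from h import *
import cv2
S=cams.snapshot('scene')[:,:,::-1];D=cams.snapshot('side')[:,:,::-1];W=cams.snapshot('wrist')[:,:,::-1]
f=lambda i,x,y:cv2.resize(i[y:y+75,x:x+50],(400,600),interpolation=cv2.INTER_CUBIC)
cv2.imwrite('pics/m3.png',np.hstack([f(S,375,190),f(D,210,255)]))
```

```text
(no output)
```

View pics/m3.png

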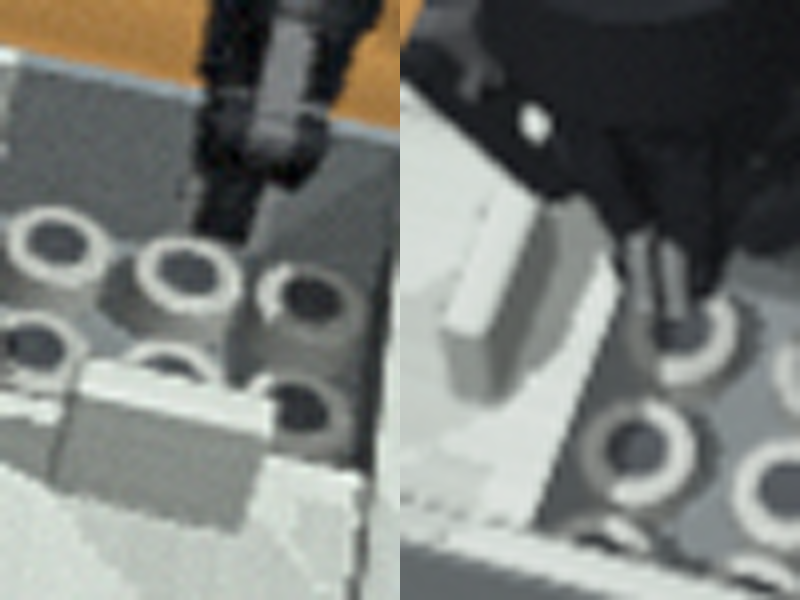

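Run:
```python
from h import *
for z in(.07,.08,.09,.1,.11,.12):print(z,ray('scene',402,220.6,z),ray('side',243.1,294.4,z))
```

```text
0.07 [0.49993392 0.21480441] [0.54893679 0.19837734]
0.08 [0.50999124 0.21445309] [0.54648506 0.20342485]
0.09 [0.52004857 0.21410176] [0.54403333 0.20847235]
0.1 [0.53010589 0.21375044] [0.54158161 0.21351986]
0.11 [0.54016321 0.21339912] [0.53912988 0.21856737]
0.12 [0.55022054 0.2130478 ] [0.53667815 0.22361488]
```

Triangulating the fingertips puts them at z≈0.105, about 22 mm above the reported TCP. So the fingers closed just over the rib, and the rings and cover were barely touched. I'll go back and grip lower, watching the force.

```bash
python3 -m crank '0 0 0 -20 0;30 0 0 -40 0;70 0 10 -40 0;85 0 25 -40 0;85 0 40 -40 0;85 0 50 -40 0;85 0 50 -40 0;85 0 50 -40 0' 40|head -2;python3 -m crank '85 0 0 10 0;85 0 0 20 0;85 0 0 30 0;85 0 0 38 0;85 0 0 44 0;85 0 0 48 0;85 0 0 52 0;85 0 0 52 0' ;python3 -c "
from h import *
go(.589,.2145,.062,3)"
```

```text
clock: 3.78
position: [0.5915, 0.2151, 0.1204]
clock: 4.45
position: [0.5904, 0.2151, 0.0679]
orientation: [[-0.059, 0.998, -0.001], [0.998, 0.059, -0.0], [-0.0, -0.001, -1.0]]
wrist_force: [0.8, 0.5, -0.1]
opening: 0.998
gripper_force: 0.0
t 4.45 pos [0.5904 0.2151 0.0679] yang 3.4 | d [-0.5 -1.4  5.9] spin 0.4 F [ 0.8  0.5 -0.1] op 85.3 gf 0.0 q [0.25 0.55 0.01 1.04 0.   1.76] z [-0.001 -0.    -1.   ]
```

```bash
python3 -m crank '60 0 0 0 0;40 0 0 3 0;30 0 0 6 0;0 0 0 6 0;0 0 0 6 0;0 0 0 6 0;0 0 0 6 0;0 0 0 6 0' 40
```

```text
clock: 5.12
position: [0.591, 0.2152, 0.063]
orientation: [[-0.058, 0.998, 0.0], [0.998, 0.058, 0.0], [0.0, 0.0, -1.0]]
wrist_force: [-0.8, -0.1, 0.6]
opening: 0.15
gripper_force: 41.8
```

```bash
python3 -m crank '0 0 -5 0 0;0 0 -15 0 0;0 0 -28 0 0;0 0 -42 0 0;0 0 -56 0 0;0 0 -70 0 0;0 0 -82 0 0;0 0 -90 0 0'; python3 -m crank '0 0 -3 0 0;0 0 -6 0 0;0 0 -9 0 0;0 0 -12 0 0;0 0 -15 0 0;0 0 -17 0 0;0 0 -18 0 0;0 0 -18 0 0'
```

```text
clock: 5.78
position: [0.5006, 0.2099, 0.063]
orientation: [[-0.059, 0.998, 0.001], [0.998, 0.059, 0.0], [0.0, 0.001, -1.0]]
wrist_force: [2.8, -0.8, -2.0]
opening: 0.148
gripper_force: 41.5
clock: 6.45
position: [0.4831, 0.2089, 0.063]
orientation: [[-0.058, 0.998, 0.0], [0.998, 0.058, 0.0], [0.0, 0.0, -1.0]]
wrist_force: [1.3, -0.9, 2.7]
opening: 0.148
gripper_force: 41.9
```

```bash
python3 -m crank '0 0 -1 0 0;0 0 -2 0 0;0 0 -4 0 0;0 0 -5 0 0;0 0 -6 0 0;0 0 -8 0 0;0 0 -9 0 0;0 0 -10 0 0'
```

```text
clock: 7.12
position: [0.4732, 0.2083, 0.063]
orientation: [[-0.059, 0.998, 0.0], [0.998, 0.059, 0.0], [0.0, 0.0, -1.0]]
wrist_force: [1.6, -1.0, 2.9]
opening: 0.152
gripper_force: 42.1
```

```bash
python3 -m crank '0 0 -1 0 0;0 0 -2 0 0;0 0 -3 0 0;0 0 -4 0 0;0 0 -5 0 0;0 0 -6 0 0;0 0 -7 0 0;0 0 -7 0 0'
```

```text
clock: 7.78
position: [0.4685, 0.2081, 0.063]
orientation: [[-0.058, 0.998, 0.004], [0.998, 0.058, 0.0], [-0.0, 0.004, -1.0]]
wrist_force: [7.7, -1.1, -3.0]
opening: 0.149
gripper_force: 41.5
```

```bash
python3 -m crank '0 0 -1 0 0;0 0 -2 0 0;0 0 -3 0 0;0 0 -3 0 0;0 0 -3 0 0;0 0 -3 0 0;0 0 -3 0 0;0 0 -3 0 0'
```

```text
clock: 8.45
position: [0.4686, 0.2081, 0.0631]
orientation: [[-0.058, 0.998, 0.009], [0.998, 0.058, 0.0], [-0.0, 0.009, -1.0]]
wrist_force: [15.3, 0.5, -8.5]
opening: 0.147
gripper_force: 40.7
```

```bash
python3 -m crank '0 0 2 0 0;0 0 4 0 0;10 0 4 0 0;30 0 4 0 0;45 0 4 0 0;45 0 4 0 0;45 0 4 -15 0;45 0 4 -40 0'; python3 -c "
from h import *
go(.504,-.154,.22,91)"
```

```text
clock: 9.12
position: [0.4628, 0.207, 0.1]
orientation: [[-0.059, 0.998, -0.009], [0.998, 0.059, -0.002], [-0.002, -0.009, -1.0]]
wrist_force: [0.3, 0.7, -0.2]
opening: 0.529
gripper_force: 0.0
t 9.1167 pos [0.4628 0.207  0.1   ] yang 3.4 | d [-363.    18.8 -119.7] spin -87.6 F [ 0.3  0.7 -0.2] op 45.2 gf 0.0 q [ 0.29  0.3  -0.28  1.    0.    1.81] z [-0.009 -0.002 -1.   ]
```

```bash
python3 -m crank '45 0 0 -25 0;45 0 0 -55 0;45 -30 2 -85 -7;45 -65 4 -110 -14;45 -100 6 -110 -21;45 -135 8 -110 -28;45 -170 10 -110 -35;45 -205 11 -110 -42'|head -2; python3 -c "
from h import *
go(.504,-.154,.20,91)"
```

```text
clock: 9.78
position: [0.4888, 0.007, 0.2125]
t 9.7833 pos [0.4888 0.007  0.2125] yang 43.2 | d [-127.9  -99.1   12.3] spin -47.8 F [ 1.4  0.5 -1.3] op 45.1 gf 0.0 q [-0.12  0.2  -0.12  1.26  0.    0.7 ] z [-0.002  0.001 -1.   ]
```

```bash
python3 -m crank '45 -18 -14 2 -7;45 -38 -29 4 -14;45 -58 -45 6 -21;45 -78 -60 8 -28;45 -98 -76 10 -35;45 -116 -90 12 -42;45 -125 -97 12 -48;45 -128 -99 12 -48'|head -2
python3 - <<'E'
from h import *
import cv2
p=cams.camera_params('wrist');i=cams.snapshot('wrist');np.save('p2.npy',p,allow_pickle=True)
S=cams.snapshot('scene');D=cams.snapshot('side')
f=lambda i,x,y:cv2.resize(i[y:y+75,x:x+100],(400,300),interpolation=cv2.INTER_CUBIC)
cv2.imwrite('pics/w2.png',np.vstack([np.hstack([cv2.resize(i,(400,300)),cv2.resize(S[150:300,300:500],(400,300))]),np.hstack([f(S,190,120),f(D,270,130)])])[:,:,::-1])
go(.504,-.154,.08,91)
a=p['attitude'];q=a.T@(np.array([.504,-.154,.135])-p['origin']);print((p['fx']*q[0]/q[2]+p['cx'])/1.4,(p['fy']*q[1]/q[2]+p['cy'])/1.4)
E
```

```text
clock: 10.45
position: [0.5032, -0.1543, 0.1997]
t 10.6 pos [ 0.5036 -0.1523  0.2004] yang 90.7 | d [ -0.5  -1.9 120.4] spin -0.3 F [ 0.2 -0.4  0.3] op 45.0 gf 0.0 q [-0.41  0.28 -0.05  1.25  0.   -0.43] z [-0.001  0.001 -1.   ]
196.25130244839292 149.5895954674774
```

View pics/w2.png

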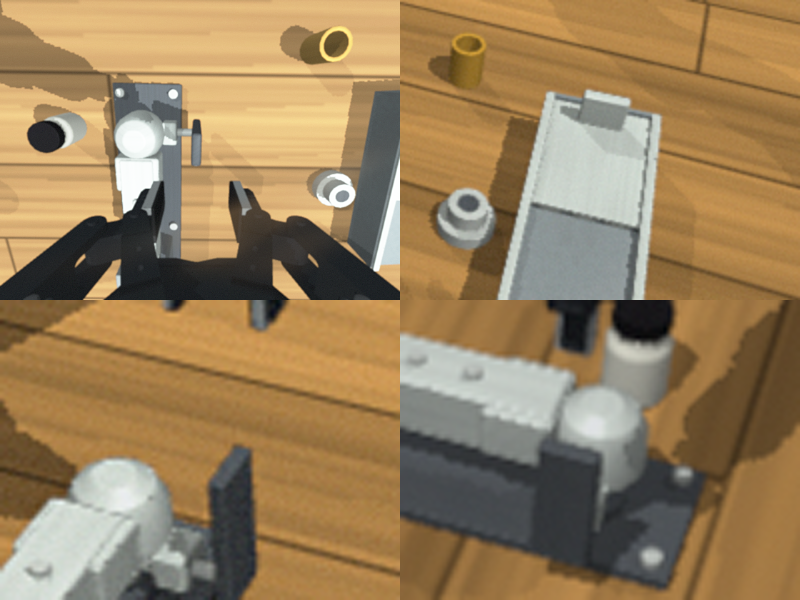

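The cover is shut. In the wrist view the plate is at about (197,143) and the cup at (139,135); the plate lies a few mm nearer the robot than predicted. Descending on the plate.

```bash
python3 -m crank '45 1 -1 20 0;45 2 -2 45 0;45 2 -2 70 0;45 2 -2 90 0;45 2 -2 105 0;45 2 -2 115 0;45 2 -2 121 0;45 2 -2 121 0' 80; python3 -m crank '30 0 0 0 0;0 0 0 0 0;0 0 0 0 0;0 0 0 0 0;0 0 0 0 0;0 0 0 0 0;0 0 0 0 0;0 0 0 0 0' 80;python3 -c "
from h import *
go(.504,-.154,.08,91)"
```

```text
clock: 11.27
position: [0.5015, -0.154, 0.0789]
orientation: [[-1.0, -0.014, -0.002], [-0.014, 1.0, 0.001], [0.002, 0.001, -1.0]]
wrist_force: [-0.1, -0.0, -0.1]
opening: 0.525
gripper_force: 0.0
clock: 11.93
position: [0.5033, -0.1546, 0.0812]
orientation: [[-1.0, -0.013, 0.003], [-0.013, 1.0, 0.001], [-0.003, 0.001, -1.0]]
wrist_force: [0.6, 4.8, 5.4]
opening: 0.121
gripper_force: 78.5
t 11.9333 pos [ 0.5033 -0.1546  0.0812] yang 90.7 | d [-0.7  0.6  1.2] spin -0.3 F [0.6 4.8 5.4] op 10.3 gf 78.46134424209595 q [-0.42  0.34 -0.28  0.95  0.   -0.43] z [ 0.003  0.001 -1.   ]
```

```bash
python3 -m crank '0 0 2 0 0;0 0 5 0 0;0 0 8 0 0;0 0 11 0 0;0 0 14 0 0;0 0 17 0 0;0 0 19 0 0;0 0 20 0 0' 80; python3 -m crank '0 0 0 0 0;0 0 0 0 0;0 0 0 0 0;0 0 0 0 0;0 0 0 0 0;0 0 0 0 0;0 0 0 0 0;0 0 0 0 0' 80
```

```text
clock: 12.6
position: [0.5035, -0.1395, 0.0811]
orientation: [[-1.0, -0.011, 0.002], [-0.011, 1.0, -0.009], [-0.002, -0.009, -1.0]]
wrist_force: [-0.7, -10.8, 1.5]
opening: 0.124
gripper_force: 78.0
clock: 13.27
position: [0.5036, -0.1398, 0.0811]
orientation: [[-1.0, -0.011, 0.002], [-0.011, 1.0, -0.009], [-0.002, -0.009, -1.0]]
wrist_force: [-0.2, -9.5, 1.9]
opening: 0.115
gripper_force: 78.0
```

```bash
python3 -m crank '0 0 1 0 0;0 0 2 0 0;0 0 3 0 0;0 0 4 0 0;0 0 5 0 0;0 0 5 0 0;0 0 5 0 0;0 0 5 0 0' 90
```

```text
clock: 13.93
position: [0.5036, -0.1353, 0.0811]
orientation: [[-1.0, -0.011, 0.002], [-0.011, 1.0, -0.01], [-0.002, -0.01, -1.0]]
wrist_force: [0.2, -11.6, 1.5]
opening: 0.116
gripper_force: 91.1
```

```bash
python3 -m crank '0 0 0 -2 0;0 -1 0 -5 0;0 -2 0 -8 0;0 -2 0 -12 0;0 -3 0 -15 0;0 -4 0 -18 0;0 -5 0 -21 0;0 -5 0 -24 0' 90
```

```text
clock: 14.6
position: [0.51, -0.1348, 0.1032]
orientation: [[-1.0, -0.011, 0.004], [-0.011, 1.0, -0.008], [-0.004, -0.008, -1.0]]
wrist_force: [12.1, -12.0, -16.0]
opening: 0.113
gripper_force: 88.1
```

```bash
python3 -m crank '0 -2 0 -5 0;0 -5 0 -10 0;0 -7 0 -15 0;0 -9 0 -20 0;0 -11 0 -25 0;0 -13 0 -30 0;0 -15 0 -35 0;0 -17 0 -39 0' 90
```

```text
clock: 15.27
position: [0.5267, -0.1345, 0.1416]
orientation: [[-1.0, -0.011, 0.003], [-0.011, 1.0, -0.008], [-0.003, -0.008, -1.0]]
wrist_force: [11.8, -11.8, -18.6]
opening: 0.111
gripper_force: 87.5
```

```bash
python3 -m crank '0 -2 0 -5 0;0 -5 0 -10 0;0 -8 0 -15 0;0 -10 0 -20 0;0 -13 0 -25 0;0 -16 0 -30 0;0 -18 0 -35 0;0 -20 0 -38 0' 90
python3 - <<'E'
from h import *
import cv2
S=cams.snapshot('scene');D=cams.snapshot('side')
f=lambda i,x,y:cv2.resize(i[y:y+150,x:x+200],(400,300),interpolation=cv2.INTER_CUBIC)
g=lambda i:cv2.resize(i,(400,300))
cv2.imwrite('pics/f.png',np.vstack([np.hstack([g(S),g(D)]),np.hstack([f(S,120,80),f(D,200,70)])])[:,:,::-1])
E
```

```text
clock: 15.93
position: [0.5495, -0.1342, 0.1784]
orientation: [[-1.0, -0.012, 0.007], [-0.012, 1.0, -0.007], [-0.007, -0.007, -1.0]]
wrist_force: [21.3, -13.3, -27.6]
opening: 0.11
gripper_force: 88.0
```

View pics/f.png

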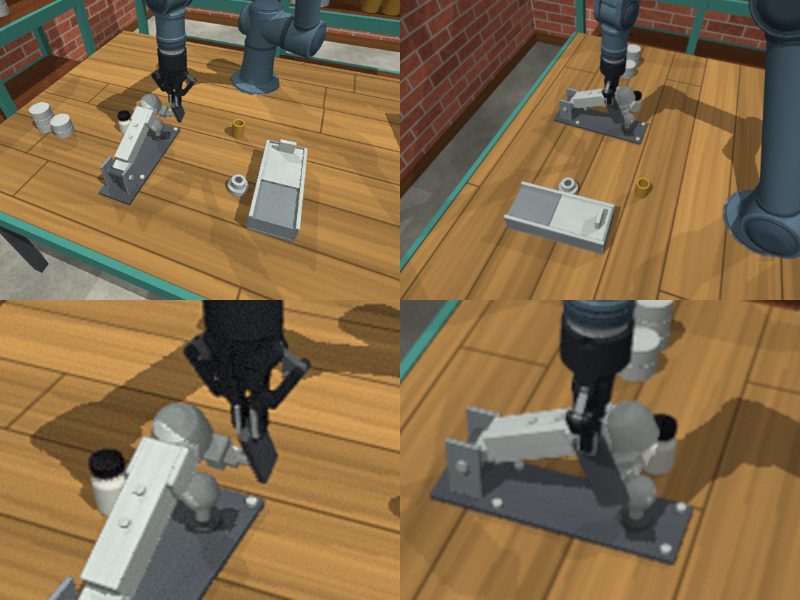

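```bash
python3 -m crank '0 -1 0 0 0;0 -2 0 0 0;0 -4 0 0 0;0 -5 0 0 0;0 -5 0 -1 0;0 -5 0 -1 0;0 -5 0 -1 0;0 -5 0 -1 0' 90
python3 - <<'E'
from h import *
for z in(.14,.15,.16,.17,.18):print(z,ray('scene',211,145,z),ray('side',316,135,z))
E
```

```text
clock: 16.7
position: [0.55, -0.134, 0.1788]
orientation: [[-1.0, -0.011, -0.001], [-0.011, 1.0, -0.007], [0.001, -0.007, -1.0]]
wrist_force: [10.6, -12.5, -19.4]
opening: 0.111
gripper_force: 89.0
0.14 [ 0.48822783 -0.25827772] [ 0.52676535 -0.26688789]
0.15 [ 0.49963883 -0.25087003] [ 0.52437844 -0.25536317]
0.16 [ 0.51104984 -0.24346234] [ 0.52199153 -0.24383844]
0.17 [ 0.52246084 -0.23605464] [ 0.51960461 -0.23231372]
0.18 [ 0.53387184 -0.22864695] [ 0.5172177  -0.22078899]
```

The cup's centre triangulates to z≈0.165, about 0.10 m up. The cover is shut, the loose parts are in place, and the hold is steady, so I'm handing in.

```bash
python3 -c "
from cell import arm
print(arm.job_done())"
```

```text
the job is handed in; nothing more can be done
None
```

I slid the cover shut against its stop, then pulled the latch about 19 mm and lifted the coupler about 10 cm. The tongue was still held in the gripper when I handed the job in at about 17 s; the first try at the cover rib closed just above it, and the loose parts looked undisturbed in the last pictures.

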